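# Pack the spatula in the sterilising case and slide its lid home

### The job

Get the instrument case ready for the dry-heat oven: take the clean spatula from the draining mat and lay it flat and lengthwise in the empty trough, parallel to the forceps already packed in the other one. Then close the case by sliding its lid into the grooves from the open (flared) end until it is fully home against the closed end, and let go. Leave the forceps lying in their trough and do not disturb the bottles and the flask standing around.

Things in the scene. Friction and masses are not known exactly. Their poses are not given: they have to be found in the camera images.
- case: Stainless-steel instrument case, open on top, fixed (does not move). 153 mm wide (x), 218 mm long (y), 38.5 mm tall. Origin on the bench under its middle; y along its length to the OPEN end, z up. Inner floor at z = 6 mm, free from y = -106 to +104; a rib 4 mm wide, 5 mm high along x = 0 parts it into two troughs. Folded-in rims (tops 38.5 mm) over the long sides leave 129 mm clear between them.
- empty_trough (a point): Point on the floor at the middle of the empty trough (x = +34 mm, y = 0, z = 6 mm in the case's frame; axes as the case's). The trough is clear from the rib at 32 mm on one side to the ledge at 31 mm on the other.
- full_trough (a point): Point on the floor at the middle of the other trough, in which the forceps lie (x = -34 mm, y = 0, z = 6 mm in the case's frame; axes as the case's).
- groove_mouth (a point): Middle of the open end, half-way up the two lid grooves (y = +104, z = 33 mm in the case's frame). Grooves: ledge tops z = 30 mm, rim undersides z = 36 mm, backs at x = +-73 mm: 6 mm high, 146 mm across, for a lid 4 mm thick, 142 mm wide. As a lead-in, rims, backs and ledges bend apart about 4 mm, reaching y = +122 mm. The sill below is lower (29 mm).
- groove_end (a point): Middle of the closed end wall's inner face at groove height (y = -106, z = 33 mm in the case's frame); the wall is 38.5 mm high and stops the lid. When home, the lid's middle is at y = -1 mm and its underside on the ledges at z = 30 mm in the case's frame.
- lid_handle (a point): Centre of the loose lid's handle bar. Lid: steel plate 142 mm wide (x), 210 long (y, the way it slides), 4 thick, flat on the bench, handle up, alike either way round, 0.24-0.39 kg, balanced at the handle. Bar across its middle: 82 mm along x, 12 thick along y, 16 tall, on two legs; centre 30 mm above the lid's underside, 18 mm gap below the bar.
- spatula_mid (a point): Centre, half-way up, of the steel spatula: 182 mm long (its y), 12 mm wide (x), 6 mm thick (z), about 30 g. It lies flat on the mat; either end may point either way.
- mat: Black rubber draining mat, 240 x 110 x 3 mm, fixed; origin under its middle, x along its length. The spatula lies on it, about along its length.
- forceps_mid (a point): Centre, half-way up, of the blunt steel forceps, 136 mm long (y), 21 mm wide (x), 10 mm thick (z), lying loose on the floor of the other trough.
- flask: Conical glass flask with stopper, 82 mm across, 143 mm tall, standing behind the case; origin at the middle of its foot. Bystander.
- wash_bottle: Wash bottle with a red cap and bent spout, 68 x 114 x 203 mm, standing behind the case, to the right; origin at its foot. Bystander.
- sample_2: White sample bottle with a blue cap, 51 mm across, 100 mm tall, standing behind the case, to the left; origin at its foot. Bystander.

How it is judged:
By the outcome, as a careful person would: the job done as asked, in the order asked, and still so for the second after the job is handed in, with the robot touching nothing.
It also fails if it takes over 56 s, if anything falls off the work surface, if the arm or the gripper's body presses on something with over 40 N, if the wrist force passes 120 N, or if a joint passes its speed limit or range.

### The arm

A 6-joint arm with a two-finger parallel gripper is mounted at the origin on a cart in front of the work surface, level with it; the furniture and walls round the work are solid. World frame = base frame: x ahead of the robot, y to its left, z up, the work surface at z = 0. Lengths are in m, angles in degrees, forces in N, time in s.
With the tool pointing down it reaches from about 0.375 to 0.9 m from the base axis. Payload 3.1 kg.
Tool frame: the origin (TCP) lies on the centre line of the jaws, within the pads' length; the fingertips stand 25 mm ahead of it and the grasp point (between the pads) lies 6 mm ahead of it; z points along the fingers, y is the line along which they close (so a half turn about z gives the same grasp; the last joint's range is limited). The gripper opens to 87 mm and grips with 3 to 60 N. Pads are 19 mm wide; open, the fingers measure 117 mm over their backs; the gripper's body (75 mm by 190 mm) begins 51 mm behind the grasp point.
Start: joints at [53.715, 30.224, 82.088, -0, 67.689, -10.227], TCP at [0.275, 0.561, 0.248] pointing down, gripper open.
Joint ranges: [-176.69, 176.69], [-43.24, 126.21], [12.49, 139.97], [-82, 262], [0, 151.66], [-163.58, 163.58]. Speed limits (degrees/s): [159.86, 159.86, 180, 180, 180, 180].

### API

Orientations are given as a 3x3 rotation matrix whose columns are the frame's x, y, z axes.
In Python, from rig import read_state, capture, camera_params, hand_in gives the robot as it stands.
- The arm moves only by the tool apply_moves, never from a script. Its argument "rows" is a list of rows, each an object of numbers: "x", "y", "z": the shift along the tool's x, y, z in mm; "rx", "ry", "rz": the turn, a rotation vector about the tool's x, y, z in units of 6 degrees (1.0 is 6 degrees); "claw": the closure in counts, from 0 (fully open) to 255 (shut). A call has 1 to 10 rows; each row is the pose to reach, as a shift and turn from the pose commanded when the call began, along the tool's axes at that moment; what a row does not reach only later rows make up. A row lasts 1/8 s, in which the tool goes at most 62.5 mm and 10.7 degrees, less where a joint would pass 70% of its speed; a pose out of reach is approached as far as the arm can. A call with a gripper value outside its range is refused whole. The fingers move at their own pace and stop on an object; the grip force is fixed at half the most. Time passes only in rows, so rows that repeat a pose let the fingers close. It gives the time, the measured TCP pose, the force, the opening and the grip force at its end, in the units of the state.
- read_state(): the state, without advancing time (a new reading comes with each control period).
- capture(name): name is "scene" or "top" or "wrist"; returns (picture, depth): 400x640x3 uint8, red, green, blue; 400x640 float32, m along the optical axis (not along the pixel's ray), 0 where there is no reading.
- camera_params(name): a dict with "fx", "fy", "cx", "cy" (pixels), "xyz" and "orientation" of the camera in the world. Camera axes: x right, y up, looking along -z (the intrinsics and any distortion apply to the point x, -y, -z); pixel columns grow to the right and rows downward; lengths in m; the calibration is good to about 2 mm. The wrist camera is an equidistant fisheye: a pixel r from the principal point sees the ray r / f radians off the axis. A picture is of the moment at which its call begins: read the wrist's pose just before it. camera_params takes no time and is no camera call; for the wrist camera it gives the pose at the moment of the call.
- hand_in(): hands the job in; it is judged then, once.
The state is a dict: "time_s": time; "joint_positions": joint angles; "qvel": joint speeds; "tau": joint torques, N m; "position": TCP position; "tcp_rot": TCP orientation; "force": force on the tool from outside, world axes, zero at the start; "moment": the same for the moment, N m; "opening": opening from 0.0 (shut) to 1.0 (fully open); "grasp_force": force on a finger pad.
Only numpy, scipy, OpenCV 4.12 (cv2) and the standard library are available. Lean on these libraries where they do the work, as an engineer would, in place of code of your own. Each camera call takes 0.05 s, during which the arm holds its last target. There are 200 camera calls.

## Working session

There is one attempt and no reset: what is moved stays moved. The work goes in short steps, Python scripts to look and compute and a tool call to move; the robot and the scene stay as the last step left them, time stands still between calls to the robot, and variables do not carry over. Pictures are saved under pics/ and viewed, at most 10 in all, crops included, and the job is handed in when it is done.

Besides the shell and the picture viewer there is one more tool, called after ">>>" as name([rows], argument=value, ...), one row to a line, values as JSON. apply_moves: Moves the arm, as the interface text tells. Its arguments: {"type":"object","properties":{"rows":{"type":"array"}},"required":["rows"]}

```bash
mkdir -p pics; ls; python3 - <<'E'
from rig import *
import cv2,numpy as np
s=read_state();print({k:np.round(v,3).tolist() for k,v in s.items()})
for n in("scene","top"):
    p=camera_params(n);print(n,{k:np.round(v,4).tolist() if not isinstance(v,str) else v for k,v in p.items()})
    im,d=capture(n);cv2.imwrite(f"pics/{n}0.png",im[:,:,::-1]);np.save(f"{n}0.npy",d)
E
```

```text
pics
{'time_s': 0.0, 'joint_positions': [53.713, 30.279, 82.155, -0.002, 67.688, -10.228], 'qvel': [-0.097, -0.001, 0.14, -0.056, 0.003, 0.079], 'tau': [0.001, -44.004, -17.66, 0.063, 0.058, -0.0], 'position': [0.274, 0.561, 0.247], 'tcp_rot': [[-0.898, 0.439, -0.001], [0.439, 0.898, -0.002], [0.0, -0.002, -1.0]], 'force': [0.114, -0.879, -0.658], 'moment': [-0.015, -0.002, -0.029], 'grasp_force': 0.0, 'opening': 0.999}
scene {'fx': 452.8117, 'fy': 452.8117, 'cx': 321.2743, 'cy': 201.4007, 'xyz': [-0.1715, -0.498, 0.8106], 'orientation': [[0.4852, 0.5835, -0.6512], [-0.8744, 0.33, -0.3557], [0.0073, 0.742, 0.6704]]}
top {'fx': 464.7569, 'fy': 464.7569, 'cx': 319.9161, 'cy': 190.8872, 'xyz': [0.2928, -0.0787, 1.3102], 'orientation': [[0.0865, 0.9742, -0.2085], [-0.9962, 0.086, -0.0115], [0.0067, 0.2087, 0.978]]}
```

View pics/top0.png

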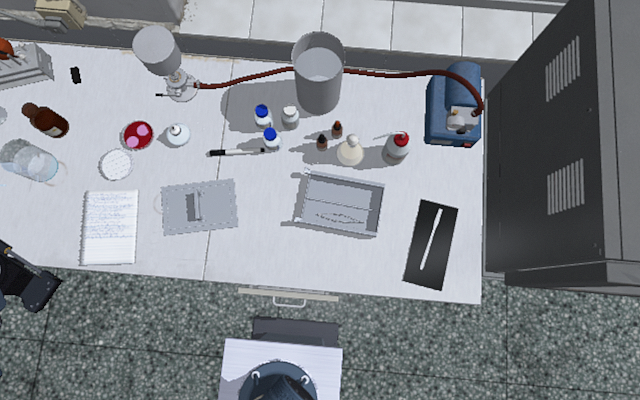

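View pics/scene0.png

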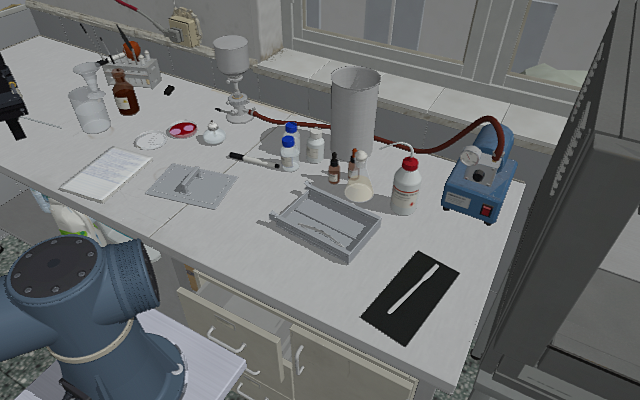

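The top view shows the lid at about (200,207), with its handle at (194,206). The case is at (340,203) with its open end to the left, and the forceps are in the near trough at (340,216). The mat is at (430,245) and the spatula runs from (439,210) to (423,269).

```bash
cat > h.py <<'E'
import numpy as np,cv2
from rig import *
def rays(n,uv,p=None):
    p=p or camera_params(n);uv=np.atleast_2d(np.float64(uv))
    a=(uv-[p["cx"],p["cy"]])/[p["fx"],p["fy"]]
    if n=="wrist":
        r=np.linalg.norm(a,axis=1,keepdims=True)+1e-12
        d=np.hstack([a/r*np.sin(r),np.cos(r)])
    else: d=np.hstack([a,np.ones((len(a),1))])
    return np.array(p["xyz"]),(d*[1,-1,-1])@np.array(p["orientation"]).T
def onplane(n,uv,z,p=None):
    o,d=rays(n,uv,p);return (o+d*((z-o[2])/d[:,2:]))[:,:2]
def proj(n,P,p=None):
    p=p or camera_params(n)
    c=(np.atleast_2d(P)-p["xyz"])@np.array(p["orientation"])*[1,-1,-1]
    if n=="wrist":
        q=np.linalg.norm(c[:,:2],axis=1);t=np.arctan2(q,c[:,2]);a=c[:,:2]*(t/(q+1e-12))[:,None]
    else: a=c[:,:2]/c[:,2:]
    return a*[p["fx"],p["fy"]]+[p["cx"],p["cy"]]
def rect(pts):
    (c,wh,_)=cv2.minAreaRect(np.float32(pts)*1000)
    b=cv2.boxPoints((c,wh,_));e=b[1]-b[0];f=b[2]-b[1]
    L=e if np.hypot(*e)>np.hypot(*f) else f
    return np.array(c)/1000,sorted(wh),np.degrees(np.arctan2(L[1],L[0]))%180
def cmd(P,yaw_y):
    "tool-axis shift (mm) to world P with tool pointing down; rz (units) so that tool y lies along yaw_y deg (mod 180)"
    s=read_state();R=np.array(s["tcp_rot"]);d=R.T@(np.array(P)-s["position"])*1000
    cur=np.degrees(np.arctan2(R[1,1],R[0,1]));t=-((yaw_y-cur+90)%180-90)
    print("shift",d.round(1),"rz",round(t/6,2),"pos",np.round(s["position"],4),"yaw_y",round(cur,1),"q6",s["joint_positions"][5],"t",s["time_s"])
E
python3 - <<'E'
from h import *
im=cv2.imread("pics/top0.png");g=im.max(2)
m=np.zeros(g.shape,np.uint8);m[190:300,395:465]=(g[190:300,395:465]<70)
k,l,st,_=cv2.connectedComponentsWithStats(m);i=1+st[1:,4].argmax()
c=cv2.findContours((l==i).astype(np.uint8),0,2)[0][0]
print("mat",rect(onplane("top",c[:,0],.003)))
h=np.zeros_like(m);cv2.drawContours(h,[c],-1,1,-1);h=cv2.erode(h,np.ones((5,5)))
v,u=np.nonzero(h&(g>110));print("spat",rect(onplane("top",np.c_[u,v],.009)))
print("lid g",g[207,160:245:4],g[170:245:4,215]);
big=cv2.resize(im[160:245,150:400],None,fx=3.2,fy=3.2,interpolation=cv2.INTER_CUBIC);cv2.imwrite("pics/z1.png",big)
E
```

```text
mat (array([ 0.4470723 , -0.38635611]), [107.5596923828125, 237.01194763183594], np.float32(170.12924))
spat (array([ 0.46193298, -0.38395792]), [13.225445747375488, 182.470947265625], np.float32(163.93843))
lid g [215 181 191 180 182 182 184 118 120 184 178 184 185 184 183 184 183 183
 182 186 216 216] [214 209 235 181 192 184 182 182 181 184 184 182 184 181 184 197 218 217
 216]
```

View pics/z1.png

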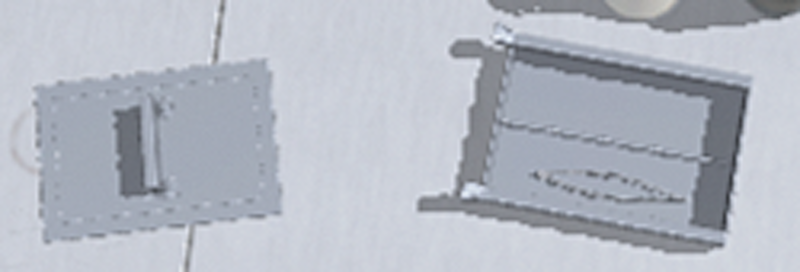

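The crop shows the lid corners at (36,87), (269,60), (281,211) and (46,240). The case's closed-end top corners are at (751,78) and (725,240), and its flared tips are near (500,32) and (470,188).

```bash
python3 - <<'E'
from h import *
f=lambda a:(np.float64(a)+.5)/3.2-.5+[150,160]
L=onplane("top",f([(36,87),(269,60),(281,211),(46,240)]),.004);print("lid",rect(L),L.mean(0))
C=onplane("top",f([(751,78),(725,240),(500,32),(470,188)]),.0385);print(C.round(4))
e=C[0]-C[1];print(np.hypot(*e));x=e/np.hypot(*e);y=np.array([-x[1],x[0]]);print("yaw x",np.degrees(np.arctan2(x[1],x[0])))
print("long dirs",[np.degrees(np.arctan2(*(C[i+2]-C[i])[::-1])) for i in(0,1)])
print("center",(C[0]+C[1])/2+y*.109)
cmd([.462,-.384,.2],73.9)
E
```

```text
lid (array([0.49656436, 0.27591467]), [138.88775634765625, 209.45599365234375], np.float32(101.89053)) [0.49683585 0.27569904]
[[ 0.5995 -0.2423]
 [ 0.4551 -0.2283]
 [ 0.6215 -0.019 ]
 [ 0.4808 -0.0061]]
0.14502370067720563
yaw x -5.54728862072233
long dirs [np.float64(84.35498398471047), np.float64(83.40495026246236)]
center [ 0.53782679 -0.12683636]
shift [-583.9 -766.3   48. ] rz -1.66 pos [0.2742 0.561  0.2467] yaw_y 63.9 q6 -10.227536175192709 t 0.1
```

>>> apply_moves([
  {"x": -360, "y": -337},
  {"x": -360, "y": -337},
  {"x": -360, "y": -337},
  {"x": -360, "y": -337},
  {"x": -360, "y": -337},
  {"x": -360, "y": -337},
  {"x": -360, "y": -337},
  {"x": -360, "y": -337},
  {"x": -470, "y": -550, "z": 20, "rz": -1},
  {"x": -584, "y": -766, "z": 40, "rz": -1.66},
])

```text
validation failed for argument at $.ro...
```

```bash
python3 - <<'E'
from h import *
cmd([.462,-.384,.2],73.9)
print(onplane("top",[(350,160)],.0),onplane("top",[(352,140)],.143),onplane("scene",[(359,193)],0.03),"wash",onplane("top",[(402,138)],.19),onplane("scene",[(404,205)],0.02))
E
```

```text
shift [-583.9 -766.3   48. ] rz -1.66 pos [0.2742 0.561  0.2467] yaw_y 63.9 q6 -10.227536175192709 t 0.1
[[ 0.67191932 -0.14295025]] [[ 0.68544039 -0.13719469]] [[ 0.6643784  -0.15413299]] wash [[ 0.68613812 -0.26048115]] [[ 0.68970237 -0.27153331]]
```

>>> apply_moves([
  {"x": -360, "y": -337, "z": 0, "rx": 0, "ry": 0, "rz": 0, "claw": 0},
  {"x": -360, "y": -337, "z": 0, "rx": 0, "ry": 0, "rz": 0, "claw": 0},
  {"x": -360, "y": -337, "z": 0, "rx": 0, "ry": 0, "rz": 0, "claw": 0},
  {"x": -360, "y": -337, "z": 0, "rx": 0, "ry": 0, "rz": 0, "claw": 0},
  {"x": -360, "y": -337, "z": 0, "rx": 0, "ry": 0, "rz": 0, "claw": 0},
  {"x": -360, "y": -337, "z": 0, "rx": 0, "ry": 0, "rz": 0, "claw": 0},
  {"x": -360, "y": -337, "z": 0, "rx": 0, "ry": 0, "rz": 0, "claw": 0},
  {"x": -360, "y": -337, "z": 0, "rx": 0, "ry": 0, "rz": 0, "claw": 0},
  {"x": -470, "y": -550, "z": 20, "rx": 0, "ry": 0, "rz": -1, "claw": 0},
  {"x": -584, "y": -766, "z": 40, "rx": 0, "ry": 0, "rz": -1.66, "claw": 0},
])

```text
time_s: 1.35
position: [0.4529, -0.0259, 0.237]
tcp_rot: [[-0.962, 0.275, 0.0], [0.275, 0.962, 0.0], [-0.0, 0.0, -1.0]]
force: [1.6, 0.5, -1.0]
opening: 0.999
grasp_force: 0.0
```

```bash
python3 - <<'E'
from h import *
cmd([.462,-.384,.2],73.9)
E
```

```text
shift [-107.1 -341.8   37. ] rz 0.03 pos [ 0.4529 -0.0259  0.237 ] yaw_y 74.1 q6 -91.4961113730965 t 1.35
```

>>> apply_moves([
  {"x": -107, "y": -342, "z": 37, "rx": 0, "ry": 0, "rz": 0, "claw": 0},
  {"x": -107, "y": -342, "z": 37, "rx": 0, "ry": 0, "rz": 0, "claw": 0},
  {"x": -107, "y": -342, "z": 37, "rx": 0, "ry": 0, "rz": 0, "claw": 0},
  {"x": -107, "y": -342, "z": 37, "rx": 0, "ry": 0, "rz": 0, "claw": 0},
  {"x": -107, "y": -342, "z": 37, "rx": 0, "ry": 0, "rz": 0, "claw": 0},
  {"x": -107, "y": -342, "z": 37, "rx": 0, "ry": 0, "rz": 0, "claw": 0},
  {"x": -107, "y": -342, "z": 37, "rx": 0, "ry": 0, "rz": 0, "claw": 0},
  {"x": -107, "y": -342, "z": 37, "rx": 0, "ry": 0, "rz": 0, "claw": 0},
])

```text
time_s: 2.35
position: [0.4603, -0.3813, 0.1995]
tcp_rot: [[-0.961, 0.278, -0.001], [0.278, 0.961, 0.002], [0.002, 0.002, -1.0]]
force: [0.4, 1.3, -0.2]
opening: 1.001
grasp_force: 0.0
```

```bash
python3 - <<'E'
from h import *
s=read_state();print(np.round(s["joint_positions"],1),np.round(s["qvel"],1))
p=camera_params("wrist");im,d=capture("wrist");cv2.imwrite("pics/w1.png",im[:,:,::-1]);print({k:np.round(v,3).tolist() if not isinstance(v,str) else v for k,v in p.items()})
g=im.max(2)
q=proj("wrist",[[.462,-.384,.009]],p);print(q, "ends",proj("wrist",[[.462-.0875,-.384+.025,.009],[.462+.0875,-.384-.025,.009]],p))
cmd([.462,-.384,.2],73.9)
np.save("w1g.npy",g);import pickle;pickle.dump(p,open("w1p","wb"))
E
```

```text
[ -50.3   31.5   88.7    0.    59.9 -124.2] [ 1.3 -0.9  1.   0.  -0.  -0.1]
{'fx': 309.707, 'fy': 309.707, 'cx': 315.075, 'cy': 200.542, 'xyz': [0.396, -0.363, 0.337], 'orientation': [[0.276, -0.932, -0.234], [0.961, 0.269, 0.065], [0.002, -0.243, 0.97]]}
[[312.72228693 189.11627058]] ends [[312.47778931 104.29357381]
 [313.04092008 265.30030991]]
shift [-2.4 -2.7 -0.2] rz 0.01 pos [ 0.4605 -0.3807  0.1998] yaw_y 73.9 q6 -124.23940155170526 t 2.4
```

View pics/w1.png

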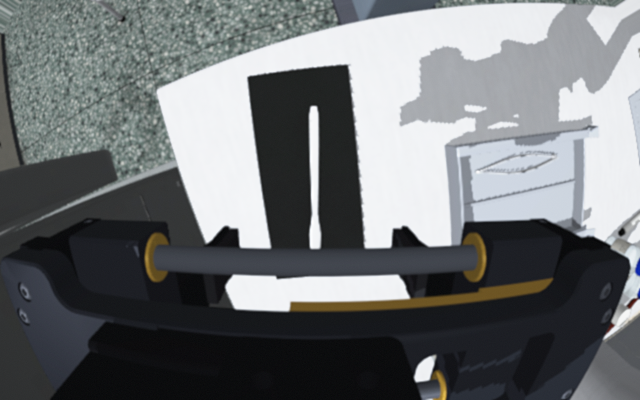

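The wrist view shows the spatula's near end at (313,105). It runs down to about (314,240), within 2 px of the prediction, and the jaws hide its far end. The flask stands beside the middle of the empty trough, so I'll grip the spatula nearer its robot-side end. First I check which neighbours are close.

```bash
python3 - <<'E'
from h import *
import pickle;p=pickle.load(open("w1p","rb"));g=np.load("w1g.npy")
m=(g>140);m[:, :300]=0;m[:,328:]=0;m[:103]=0;m[225:]=0
v,u=np.nonzero(m);P=onplane("wrist",np.c_[u,v],.009,p)
vx=cv2.fitLine(np.float32(P),2,0,.01,.01).ravel();print("line",vx,"yaw",np.degrees(np.arctan2(vx[1],vx[0]))%180)
e=P[P[:,0].argmin()];print("near end",e,"centre",e+.091*vx[:2]*np.sign(vx[0]))
def tri(a,b):
    o1,d1=rays("top",[a]);o2,d2=rays("scene",[b]);d1=d1[0];d2=d2[0]
    s=np.linalg.lstsq(np.c_[d1,-d2],o2-o1,rcond=None)[0];A=o1+s[0]*d1;B=o2+s[1]*d2
    return ((A+B)/2).round(3),round(np.linalg.norm(A-B),4)
for n,a,b in[("brown1",(322,136),(333,155)),("brown2",(337,124),(354,152)),("sample front",(270,132),(288,140)),("flask top",(352,139),(361,155)),("wash cap",(402,137),(411,162))]: print(n,tri(a,b))
print(proj("top",[[.574,-.1306,.006],[.6,-.05,.0385]]))
E
```

```text
line [ 0.9637356  -0.26685897  0.43393436 -0.37456572] yaw 164.52255
near end [ 0.37581541 -0.36098766] centre [ 0.46351534 -0.38527182]
brown1 (array([ 0.706, -0.055,  0.091]), np.float64(0.0037))
brown2 (array([ 0.746, -0.095,  0.09 ]), np.float64(0.0009))
sample front (array([0.705, 0.088, 0.091]), np.float64(0.0016))
flask top (array([ 0.693, -0.138,  0.129]), np.float64(0.0013))
wash cap (array([ 0.703, -0.267,  0.148]), np.float64(0.0006))
[[343.36325891 191.83398565]
 [316.16677428 177.9799833 ]]
```

```bash
python3 - <<'E'
from h import *
cmd([.396,-.3666,.029],74.5)
E
```

```text
shift [ 65.6  -4.5 170.9] rz -0.09 pos [ 0.4605 -0.3807  0.1998] yaw_y 73.9 q6 -124.23940155170526 t 2.4
```

>>> apply_moves([
  {"x": 66, "y": -4.5, "z": 60, "rx": 0, "ry": 0, "rz": -0.1, "claw": 0},
  {"x": 66, "y": -4.5, "z": 100, "rx": 0, "ry": 0, "rz": -0.1, "claw": 60},
  {"x": 66, "y": -4.5, "z": 130, "rx": 0, "ry": 0, "rz": -0.1, "claw": 100},
  {"x": 66, "y": -4.5, "z": 150, "rx": 0, "ry": 0, "rz": -0.1, "claw": 120},
  {"x": 66, "y": -4.5, "z": 162, "rx": 0, "ry": 0, "rz": -0.1, "claw": 120},
  {"x": 66, "y": -4.5, "z": 170, "rx": 0, "ry": 0, "rz": -0.1, "claw": 120},
  {"x": 66, "y": -4.5, "z": 170, "rx": 0, "ry": 0, "rz": -0.1, "claw": 120},
  {"x": 66, "y": -4.5, "z": 170, "rx": 0, "ry": 0, "rz": -0.1, "claw": 120},
])

```text
time_s: 3.4
position: [0.3966, -0.3686, 0.0309]
tcp_rot: [[-0.964, 0.267, 0.001], [0.267, 0.964, -0.001], [-0.001, -0.001, -1.0]]
force: [-0.4, -0.4, -0.9]
opening: 0.533
grasp_force: 0.0
```

>>> apply_moves([
  {"x": 0, "y": 1, "z": 1.5, "rx": 0, "ry": 0, "rz": 0, "claw": 120},
  {"x": 0, "y": 1, "z": 1.5, "rx": 0, "ry": 0, "rz": 0, "claw": 255},
  {"x": 0, "y": 1, "z": 1.5, "rx": 0, "ry": 0, "rz": 0, "claw": 255},
  {"x": 0, "y": 1, "z": 1.5, "rx": 0, "ry": 0, "rz": 0, "claw": 255},
  {"x": 0, "y": 1, "z": 1.5, "rx": 0, "ry": 0, "rz": 0, "claw": 255},
  {"x": 0, "y": 1, "z": 1.5, "rx": 0, "ry": 0, "rz": 0, "claw": 255},
  {"x": 0, "y": 1, "z": 1.5, "rx": 0, "ry": 0, "rz": 0, "claw": 255},
])

```text
time_s: 4.28
position: [0.3965, -0.3672, 0.0287]
tcp_rot: [[-0.964, 0.267, -0.0], [0.267, 0.964, 0.0], [0.0, 0.0, -1.0]]
force: [0.1, 0.7, 0.2]
opening: 0.089
grasp_force: 30.0
```

>>> apply_moves([
  {"x": 0, "y": 0, "z": -50, "rx": 0, "ry": 0, "rz": 0, "claw": 255},
  {"x": 0, "y": 0, "z": -110, "rx": 0, "ry": 0, "rz": 0, "claw": 255},
  {"x": -10, "y": 53, "z": -160, "rx": 0, "ry": 0, "rz": 1.7, "claw": 255},
  {"x": -20, "y": 106, "z": -160, "rx": 0, "ry": 0, "rz": 3.4, "claw": 255},
  {"x": -30, "y": 159, "z": -160, "rx": 0, "ry": 0, "rz": 5.1, "claw": 255},
  {"x": -40, "y": 212, "z": -160, "rx": 0, "ry": 0, "rz": 6.8, "claw": 255},
  {"x": -50, "y": 265, "z": -160, "rx": 0, "ry": 0, "rz": 8.5, "claw": 255},
  {"x": -60, "y": 318, "z": -160, "rx": 0, "ry": 0, "rz": 10.2, "claw": 255},
  {"x": -70, "y": 371, "z": -160, "rx": 0, "ry": 0, "rz": 11.9, "claw": 255},
  {"x": -79, "y": 422, "z": -160, "rx": 0, "ry": 0, "rz": 13.4, "claw": 255},
])

```text
time_s: 5.52
position: [0.5852, 0.0183, 0.1886]
tcp_rot: [[0.095, 0.995, -0.0], [0.995, -0.095, -0.0], [-0.0, -0.0, -1.0]]
force: [1.0, -0.9, -0.3]
opening: 0.085
grasp_force: 30.0
```

>>> apply_moves([
  {"x": 0, "y": 0, "z": 0, "rx": 0, "ry": 0, "rz": 0, "claw": 255},
  {"x": 0, "y": 0, "z": 0, "rx": 0, "ry": 0, "rz": 0, "claw": 255},
])

```text
time_s: 5.78
position: [0.5841, 0.0166, 0.1884]
tcp_rot: [[0.087, 0.996, -0.001], [0.996, -0.087, -0.0], [-0.0, -0.001, -1.0]]
force: [1.0, 0.2, 0.6]
opening: 0.087
grasp_force: 30.0
```

```bash
python3 - <<'E'
from h import *
import pickle
cmd([.585,.019,.19],-6)
p=camera_params("wrist");im,d=capture("wrist");pickle.dump((p,im,d),open("w2","wb"));cv2.imwrite("pics/w2.png",im[:,:,::-1]);print(read_state()["opening"])
E
```

```text
shift [ 2.5  0.7 -1.6] rz 0.17 pos [0.5841 0.0166 0.1884] yaw_y -5.0 q6 -4.295459512094004 t 5.775
0.0833857356368351
```

View pics/w2.png

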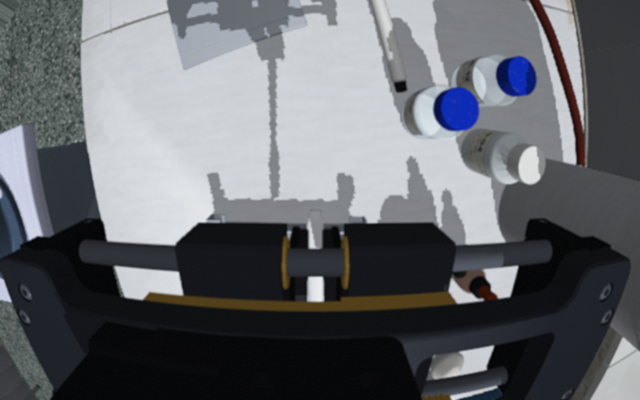

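The wrist view shows the case's flared tips beside the fingers at about (217,217) and (361,219). The gripper hides the rest of the case. I'll cross-check the case pose from these tips and from the rib and walls in the top picture.

```bash
python3 - <<'E'
from h import *
import pickle
p,im,d=pickle.load(open("w2","rb"))
T=onplane("wrist",[(217,217),(361,219)],.041,p);print("tips",T,np.hypot(*(T[0]-T[1])),T.mean(0))
f=lambda a:(np.float64(a)+.5)/3.2-.5+[150,160]
R=onplane("top",f([(503,122),(712,160)]),.011);v=R[0]-R[1];print("rib",R,np.degrees(np.arctan2(v[1],v[0])),np.hypot(*v))
# case as predicted, with yaw -6, projected into w2 and top
for c,yaw in[((.539,-.127),-5.8)]:
    a=np.radians(yaw);X=np.array([np.cos(a),np.sin(a)]);Y=np.array([-X[1],X[0]])
    w=lambda x,y,z:np.r_[np.array(c)+x*X+y*Y,z]
    Q=[w(.0765,-.109,.0385),w(-.0765,-.109,.0385),w(.0765,.122,.042),w(-.0765,.122,.042)]
    print((proj("top",Q)-[150,160]+.5)*3.2-.5, proj("wrist",Q[2:],p))
z2=cv2.resize(im[195:250,190:390],None,fx=4,fy=4,interpolation=cv2.INTER_CUBIC)
t,_=capture("top");t=t[150:250,280:400,::-1];cv2.imwrite("pics/z2.png",cv2.vconcat([z2[:,:,::-1],cv2.resize(t,(800,int(800*100/120)),interpolation=cv2.INTER_CUBIC)[:370]]))
E
```

```text
tips [[ 0.48371331  0.00277129]
 [ 0.62558737 -0.01096286]] 0.14253727368343533 [ 0.55465034 -0.00409579]
rib [[ 0.5465017  -0.02804041]
 [ 0.52858666 -0.21570655]] 84.5469386854528 0.1885193020864245
[[752.25464843  72.9633917 ]
 [724.06429001 243.69558773]
 [494.15828864  23.99027082]
 [459.69047426 192.96819827]] [[363.12355796 221.47929879]
 [209.01176591 218.51983155]]
```

View pics/z2.png

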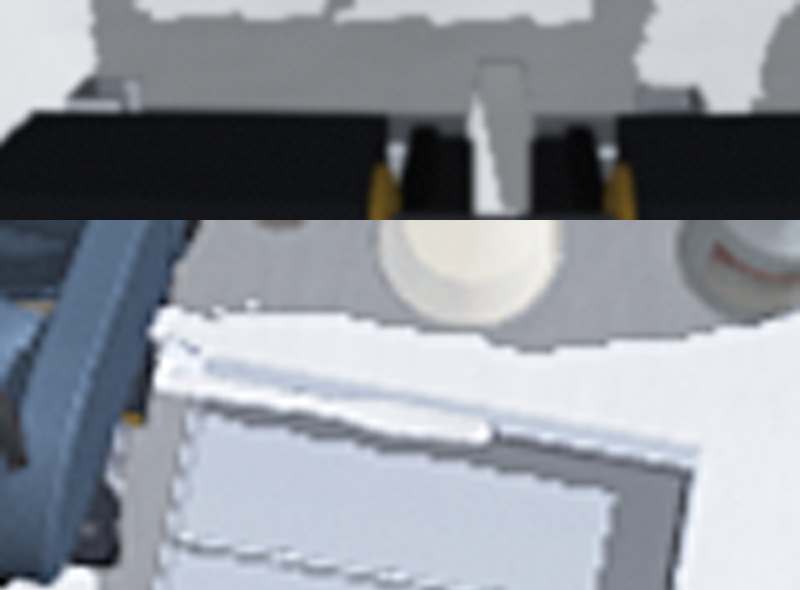

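The flared tips, outer edges at columns 207 and 366, are centred within 1 px of the predicted case pose (0.539, -0.127, yaw about -5.8°). The spatula hangs in line with it, so I move it over the trough and down.

>>> apply_moves([
  {"x": -40, "y": -0.5, "z": 30, "rx": 0, "ry": 0, "rz": 0.13, "claw": 255},
  {"x": -79, "y": -0.5, "z": 60, "rx": 0, "ry": 0, "rz": 0.13, "claw": 255},
  {"x": -79, "y": -0.5, "z": 90, "rx": 0, "ry": 0, "rz": 0.13, "claw": 255},
  {"x": -79, "y": -0.5, "z": 115, "rx": 0, "ry": 0, "rz": 0.13, "claw": 255},
  {"x": -79, "y": -0.5, "z": 132, "rx": 0, "ry": 0, "rz": 0.13, "claw": 255},
  {"x": -79, "y": -0.5, "z": 145, "rx": 0, "ry": 0, "rz": 0.13, "claw": 255},
  {"x": -79, "y": -0.5, "z": 152, "rx": 0, "ry": 0, "rz": 0.13, "claw": 255},
  {"x": -79, "y": -0.5, "z": 154, "rx": 0, "ry": 0, "rz": 0.13, "claw": 255},
  {"x": -79, "y": -0.5, "z": 154, "rx": 0, "ry": 0, "rz": 0.13, "claw": 255},
])

```text
time_s: 7.0
position: [0.5775, -0.062, 0.0351]
tcp_rot: [[0.102, 0.995, 0.001], [0.995, -0.102, -0.0], [-0.0, 0.001, -1.0]]
force: [-0.1, 1.0, -0.8]
opening: 0.088
grasp_force: 30.0
```

>>> apply_moves([
  {"x": 0, "y": 0, "z": 2.5, "rx": 0, "ry": 0, "rz": 0, "claw": 255},
  {"x": 0, "y": 0, "z": 2.5, "rx": 0, "ry": 0, "rz": 0, "claw": 255},
  {"x": 0, "y": 0, "z": 2.5, "rx": 0, "ry": 0, "rz": 0, "claw": 180},
  {"x": 0, "y": 0, "z": 2.5, "rx": 0, "ry": 0, "rz": 0, "claw": 180},
  {"x": 0, "y": 0, "z": 2.5, "rx": 0, "ry": 0, "rz": 0, "claw": 180},
  {"x": 0, "y": 0, "z": -20, "rx": 0, "ry": 0, "rz": 0, "claw": 180},
  {"x": 0, "y": 0, "z": -60, "rx": 0, "ry": 0, "rz": 0, "claw": 180},
  {"x": 0, "y": 0, "z": -110, "rx": 0, "ry": 0, "rz": 0, "claw": 180},
  {"x": 50, "y": -25, "z": -150, "rx": 0, "ry": 0, "rz": 0, "claw": 100},
  {"x": 110, "y": -40, "z": -190, "rx": 0, "ry": 0, "rz": 0, "claw": 0},
])

```text
time_s: 8.25
position: [0.5502, 0.0375, 0.2167]
tcp_rot: [[0.105, 0.994, 0.0], [0.994, -0.105, 0.0], [0.0, 0.0, -1.0]]
force: [0.5, 0.2, -0.2]
opening: 0.441
grasp_force: 0.0
```

>>> apply_moves([
  {"x": 23, "y": -8, "z": 2, "rx": 0, "ry": 0, "rz": -1.7, "claw": 0},
  {"x": 46, "y": -16, "z": 4, "rx": 0, "ry": 0, "rz": -3.4, "claw": 0},
  {"x": 69, "y": -24, "z": 6, "rx": 0, "ry": 0, "rz": -5.1, "claw": 0},
  {"x": 92, "y": -31, "z": 8, "rx": 0, "ry": 0, "rz": -6.8, "claw": 0},
  {"x": 115, "y": -39, "z": 10, "rx": 0, "ry": 0, "rz": -8.5, "claw": 0},
  {"x": 138, "y": -47, "z": 12, "rx": 0, "ry": 0, "rz": -10.2, "claw": 0},
  {"x": 161, "y": -55, "z": 14, "rx": 0, "ry": 0, "rz": -11.9, "claw": 0},
  {"x": 184, "y": -62, "z": 16, "rx": 0, "ry": 0, "rz": -13.6, "claw": 0},
  {"x": 207, "y": -70, "z": 17, "rx": 0, "ry": 0, "rz": -15.3, "claw": 0},
  {"x": 231, "y": -78, "z": 17, "rx": 0, "ry": 0, "rz": -17, "claw": 0},
])

```text
time_s: 9.5
position: [0.4966, 0.2756, 0.1981]
tcp_rot: [[-0.994, -0.112, -0.0], [-0.112, 0.994, -0.0], [0.0, -0.0, -1.0]]
force: [0.1, -0.7, 0.1]
opening: 0.998
grasp_force: 0.0
```

>>> apply_moves([
  {"x": 0, "y": 0, "z": 0, "rx": 0, "ry": 0, "rz": -1, "claw": 0},
  {"x": 0, "y": 0, "z": 0, "rx": 0, "ry": 0, "rz": -1, "claw": 0},
  {"x": 0, "y": 0, "z": 0, "rx": 0, "ry": 0, "rz": -1, "claw": 0},
])

```text
time_s: 9.88
position: [0.497, 0.2747, 0.1982]
tcp_rot: [[-0.978, -0.208, -0.0], [-0.208, 0.978, -0.0], [0.0, -0.0, -1.0]]
force: [0.5, 1.1, 0.7]
opening: 1.0
grasp_force: 0.0
```

```bash
python3 - <<'E'
from h import *
import pickle
cmd([.4967,.2757,.2],101.9)
p=camera_params("wrist");im,d=capture("wrist");pickle.dump((p,im,d),open("w3","wb"))
t,_=capture("top");t=cv2.resize(t[150:250,280:400],None,fx=4,fy=4,interpolation=cv2.INTER_CUBIC)
w=im[60:300,120:520]
o=np.zeros((400,800+80,3),np.uint8);o[:,:480]=t;cv2.imwrite("pics/w3.png",cv2.hconcat([cv2.resize(t,(400,333)),cv2.resize(im,(400,250)) if 0 else cv2.copyMakeBorder(cv2.resize(w,(400,240)),0,93,0,0,0)])[:,:,::-1])
a=np.radians(101.9);Y=np.array([np.cos(a),np.sin(a)]);X=np.array([Y[1],-Y[0]])
print(proj("wrist",[np.r_[np.array([.4967,.2757])+sx*.071*X+sy*.105*Y,.004] for sx in(-1,1) for sy in(-1,1)],p)-[120,60])
E
```

```text
shift [ 0.1  1.1 -1.8] rz 0.02 pos [0.497  0.2747 0.1982] yaw_y 102.0 q6 -84.34393534383588 t 9.875
[[ 99.84808217  62.5881582 ]
 [291.61040575  63.2579352 ]
 [107.03953204 184.5898631 ]
 [283.57893728 185.04624734]]
```

View pics/w3.png

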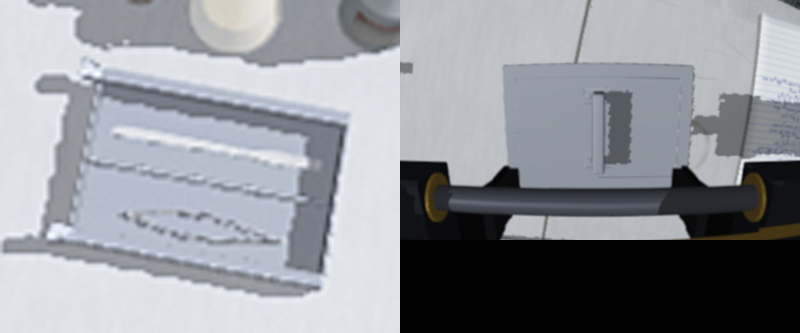

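The spatula lies in the far trough, parallel to the rib, with the forceps undisturbed. The wrist crop shows the lid's near corners at about (104,65) and (293,66), roughly 3 px from the prediction. I refine the lid pose from its outline.

```bash
python3 - <<'E'
from h import *
import pickle
p,im,d=pickle.load(open("w3","rb"))
g=cv2.GaussianBlur(im.max(2),(3,3),0).astype(int)
print(g[150,215:235],g[150,405:425],g[118:132,300])
def edge(a): return np.abs(np.diff(a)).argmax()
rows=range(135,205,5);cols=range(235,405,10)
l=[(210+edge(g[r,210:242])+.5,r) for r in rows];r_=[(398+edge(g[r,398:425])+.5,r) for r in rows];b=[(c,115+edge(g[115:137,c])+.5) for c in cols]
def ln(q):
    P=np.float32(onplane("wrist",q,.004,p));vx,vy,x,y=cv2.fitLine(P,cv2.DIST_HUBER,0,.01,.01).ravel();return np.array([x,y]),np.degrees(np.arctan2(vy,vx))%180
L,R,B=ln(l),ln(r_),ln(b);print(L,R,B)
a=np.radians(101.9)
a=np.radians(B[1]);Y=np.array([np.cos(a),np.sin(a)]);X=np.array([Y[1],-Y[0]])
print("length",(R[0]-L[0])@Y, "centre",((R[0]+L[0])/2@Y)*Y+(B[0]@X+.071)*X)
h=onplane("wrist",[(319,193)],.038,p);print(h)
E
```

```text
[198 198 198 199 199 199 198 194 185 175 169 168 168 168 168 168 168 167
 167 167] [161 161 161 161 162 161 155 147 152 171 187 193 193 192 191 192 192 192
 193 194] [197 199 198 192 179 165 161 163 165 166 166 166 166 166]
(array([0.49753177, 0.17129539], dtype=float32), np.float32(12.431769)) (array([0.45481867, 0.37824345], dtype=float32), np.float32(12.487772)) (array([0.4308707 , 0.25115937], dtype=float32), np.float32(102.06304))
length 0.2113048 centre [0.49745637 0.27931735]
[[0.49640586 0.27899441]]
```

>>> apply_moves([
  {"x": -1.5, "y": 4.5, "z": 50, "rx": 0, "ry": 0, "rz": 0, "claw": 0},
  {"x": -1.5, "y": 4.5, "z": 95, "rx": 0, "ry": 0, "rz": 0, "claw": 0},
  {"x": -1.5, "y": 4.5, "z": 130, "rx": 0, "ry": 0, "rz": 0, "claw": 0},
  {"x": -1.5, "y": 4.5, "z": 150, "rx": 0, "ry": 0, "rz": 0, "claw": 0},
  {"x": -1.5, "y": 4.5, "z": 163, "rx": 0, "ry": 0, "rz": 0, "claw": 0},
  {"x": -1.5, "y": 4.5, "z": 163, "rx": 0, "ry": 0, "rz": 0, "claw": 120},
  {"x": -1.5, "y": 4.5, "z": 163, "rx": 0, "ry": 0, "rz": 0, "claw": 180},
  {"x": -1.5, "y": 4.5, "z": 163, "rx": 0, "ry": 0, "rz": 0, "claw": 255},
  {"x": -1.5, "y": 4.5, "z": 163, "rx": 0, "ry": 0, "rz": 0, "claw": 255},
  {"x": -1.5, "y": 4.5, "z": 163, "rx": 0, "ry": 0, "rz": 0, "claw": 255},
])

```text
time_s: 11.22
position: [0.4978, 0.2797, 0.0357]
tcp_rot: [[-0.978, -0.21, 0.001], [-0.21, 0.978, 0.0], [-0.001, 0.0, -1.0]]
force: [0.3, 1.0, 0.1]
opening: 0.519
grasp_force: 0.0
```

>>> apply_moves([
  {"x": 0, "y": 0, "z": 0, "rx": 0, "ry": 0, "rz": 0, "claw": 255},
  {"x": 0, "y": 0, "z": 0, "rx": 0, "ry": 0, "rz": 0, "claw": 255},
  {"x": 0, "y": 0, "z": 0, "rx": 0, "ry": 0, "rz": 0, "claw": 255},
])

```text
time_s: 11.6
position: [0.4976, 0.2796, 0.0352]
tcp_rot: [[-0.978, -0.21, -0.0], [-0.21, 0.978, -0.0], [0.0, -0.0, -1.0]]
force: [1.0, -3.6, 0.5]
opening: 0.171
grasp_force: 2.8
```

>>> apply_moves([
  {"x": 0, "y": 0, "z": 0, "rx": 0, "ry": 0, "rz": 0, "claw": 255},
  {"x": 0, "y": 0, "z": 0, "rx": 0, "ry": 0, "rz": 0, "claw": 255},
  {"x": 0, "y": 0, "z": -25, "rx": 0, "ry": 0, "rz": 0, "claw": 255},
  {"x": 0, "y": 0, "z": -50, "rx": 0, "ry": 0, "rz": 0, "claw": 255},
  {"x": 0, "y": 0, "z": -80, "rx": 0, "ry": 0, "rz": 0, "claw": 255},
  {"x": -7, "y": -44, "z": -80, "rx": 0, "ry": 0, "rz": 0.75, "claw": 255},
  {"x": -14, "y": -89, "z": -80, "rx": 0, "ry": 0, "rz": 1.5, "claw": 255},
  {"x": -22, "y": -133, "z": -80, "rx": 0, "ry": 0, "rz": 2.25, "claw": 255},
  {"x": -29, "y": -178, "z": -80, "rx": 0, "ry": 0, "rz": 3, "claw": 255},
  {"x": -29, "y": -178, "z": -80, "rx": 0, "ry": 0, "rz": 3, "claw": 255},
])

```text
time_s: 12.85
position: [0.5648, 0.1087, 0.1148]
tcp_rot: [[-0.994, 0.107, 0.001], [0.107, 0.994, -0.0], [-0.001, -0.0, -1.0]]
force: [0.4, -0.3, -3.7]
opening: 0.136
grasp_force: 30.0
```

>>> apply_moves([
  {"x": 0, "y": 0, "z": 0, "rx": 0, "ry": 0, "rz": 0, "claw": 255},
  {"x": 0, "y": 0, "z": 0, "rx": 0, "ry": 0, "rz": 0, "claw": 255},
])

```text
time_s: 13.1
position: [0.5622, 0.1129, 0.1148]
tcp_rot: [[-0.995, 0.101, -0.002], [0.101, 0.995, 0.0], [0.002, 0.0, -1.0]]
force: [-0.7, 0.6, -2.5]
opening: 0.134
grasp_force: 30.0
```

```bash
python3 - <<'E'
from h import *
import pickle
cmd([.563,.112,.115],84.2);s=read_state();print(s["force"],s["opening"])
p=camera_params("wrist");im,d=capture("wrist");pickle.dump((p,im,d),open("w4","wb"));cv2.imwrite("pics/w4.png",im[:,:,::-1])
a=np.radians(-5.8);X=np.array([np.cos(a),np.sin(a)]);Y=np.array([-X[1],X[0]])
w=lambda x,y,z:np.r_[np.array([.539,-.127])+x*X+y*Y,z]
print("case",proj("wrist",[w(-.0765,-.109,.0385),w(-.0765,.1,.0385),w(-.0765,.122,.042)],p).round(1))
R=np.array(s["tcp_rot"]);c=np.array(s["position"])
print("lid",proj("wrist",[c+R@[.071,sy*.105,.031] for sy in(-1,1)],p).round(1))
E
```

```text
shift [-0.9 -0.8 -0.2] rz 0.0 pos [0.5622 0.1129 0.1148] yaw_y 84.2 q6 -84.04206710533784 t 13.1
[-0.68591892  0.58425246 -2.49418444] 0.1338276211486004
case [[ -4.3 145.4]
 [132.6 122.7]
 [153.9 120.2]]
lid [[140.8 126. ]
 [489.2 126.4]]
```

View pics/w4.png

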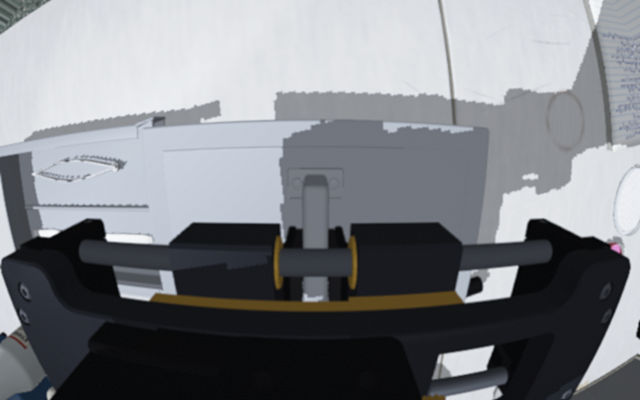

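The lid is held squarely, with its near edge on row ~124 and its corner at (489,128), which match the prediction within 2 px. The case's near rim runs from about (0,150) to (137,128), the flared tip is near (157,121), and the rib is on row ~206. I measure the rim and rib rows numerically.

```bash
python3 - <<'E'
from h import *
import pickle
p,im,d=pickle.load(open("w4","rb"));g=im.max(2).astype(int)
for c in(10,40,70,100,120,130,140,146,152,158,163): print(c,112,g[112:160,c].tolist())
for c in(60,90,120): print(c,"rib 198",g[198:214,c].tolist())
print("lid edge");
for c in(200,240,420,460): print(c,"114",g[114:134,c].tolist())
a=np.radians(-5.8);X=np.array([np.cos(a),np.sin(a)]);Y=np.array([-X[1],X[0]])
w=lambda x,y,z:np.r_[np.array([.539,-.127])+x*X+y*Y,z]
for nm,x,z in(("outer top",-.0765,.0385),("inner top",-.0645,.0385),("outer foot",-.0765,0),("ribtop",0,.011)):
  print(nm,proj("wrist",[w(x,y,z) for y in(-.09,-.05,0,.05,.1)],p).round(0).tolist())
E
```

```text
10 112 [225, 225, 225, 226, 226, 226, 226, 226, 226, 227, 228, 228, 228, 228, 228, 227, 227, 227, 227, 227, 227, 227, 227, 227, 227, 227, 227, 227, 228, 228, 229, 220, 197, 192, 201, 203, 204, 204, 205, 205, 206, 203, 176, 116, 73, 69, 71, 73]
40 112 [231, 232, 232, 232, 232, 232, 232, 231, 231, 232, 231, 232, 231, 232, 232, 232, 230, 203, 166, 147, 145, 148, 149, 148, 146, 148, 159, 186, 202, 207, 207, 208, 208, 209, 210, 211, 213, 212, 210, 209, 208, 209, 210, 210, 210, 210, 210, 210]
70 112 [236, 236, 236, 236, 236, 236, 236, 236, 236, 236, 231, 208, 171, 150, 148, 148, 148, 147, 148, 147, 148, 163, 191, 207, 210, 211, 211, 212, 213, 214, 215, 216, 211, 203, 207, 211, 212, 211, 211, 212, 213, 213, 213, 214, 212, 207, 200, 189]
100 112 [235, 235, 236, 236, 237, 238, 233, 197, 159, 148, 149, 148, 150, 148, 148, 147, 154, 174, 198, 210, 214, 213, 214, 215, 217, 218, 219, 220, 217, 209, 208, 213, 213, 213, 214, 213, 214, 214, 214, 215, 215, 215, 216, 214, 195, 160, 153, 190]
120 112 [239, 239, 238, 227, 188, 156, 149, 151, 151, 151, 150, 152, 151, 152, 166, 191, 208, 214, 215, 215, 21
[... 1992 characters left out ...]
5, 216, 215, 216, 216, 216]
240 114 [232, 232, 232, 232, 233, 231, 213, 179, 186, 208, 215, 215, 215, 215, 215, 215, 215, 214, 214, 214]
420 114 [153, 153, 154, 154, 152, 154, 152, 150, 150, 167, 190, 203, 205, 185, 147, 126, 125, 125, 127, 127]
460 114 [149, 149, 150, 149, 149, 150, 150, 148, 149, 148, 146, 148, 169, 192, 202, 205, 198, 177, 142, 125]
outer top [[4.0, 144.0], [22.0, 140.0], [51.0, 134.0], [87.0, 129.0], [133.0, 123.0]]
inner top [[4.0, 155.0], [23.0, 152.0], [52.0, 147.0], [88.0, 143.0], [133.0, 138.0]]
outer foot [[28.0, 140.0], [47.0, 136.0], [77.0, 132.0], [112.0, 127.0], [156.0, 122.0]]
ribtop [[29.0, 207.0], [49.0, 207.0], [78.0, 208.0], [113.0, 208.0], [156.0, 209.0]]
```

```bash
python3 - <<'E'
from h import *
import pickle
p,im,d=pickle.load(open("w4","rb"))
c=np.array([.5622,.1129]);a=np.radians(84.2);ty=np.array([np.cos(a),np.sin(a)]);tx=np.array([-ty[1],ty[0]])
for uv in[(200,117.8),(240,120.4),(420,123.5),(460,126.3)]:
  for z in(.0845,.0805):
    q=onplane("wrist",[uv],z,p)[0]-c;print(uv,z,"tx",(q@tx*1000).round(1),"ty",(q@ty*1000).round(1))
print(np.array(p["xyz"]),[(np.array(p["xyz"])[:2]-c)@tx])
X=-tx
q=onplane("wrist",[(60,206.8),(90,207),(120,207.3)],.011,p)-[.539,-.127];print("rib x",q@X*1000)
q=onplane("wrist",[(40,138.5),(70,133.5),(100,129.5),(130,125.4)],.0385,p)-[.539,-.127];print("outer x",q@X*1000)
print("TCP in case",(c-[.539,-.127])@X*1000,(c-[.539,-.127])@ty*1000)
E
```

```text
(200, 117.8) 0.0845 tx 72.9 ty -64.7
(200, 117.8) 0.0805 tx 73.0 ty -66.2
(240, 120.4) 0.0845 tx 70.2 ty -41.1
(240, 120.4) 0.0805 tx 70.3 ty -42.1
(420, 123.5) 0.0845 tx 69.5 ty 58.6
(420, 123.5) 0.0805 tx 69.5 ty 60.0
(460, 126.3) 0.0845 tx 69.5 ty 84.1
(460, 126.3) 0.0805 tx 69.6 ty 86.1
[0.49530339 0.11955621 0.25278792] [np.float64(0.06722680313470142)]
rib x [-0.5431319  -0.85372702 -0.96858001]
outer x [-74.49268286 -74.49804358 -74.24414728 -74.59734864]
TCP in case -1.1621732493609378 241.01638814267065
```

>>> apply_moves([
  {"x": 0, "y": 0, "z": 25, "rx": 0, "ry": 0, "rz": 0, "claw": 255},
  {"x": 0, "y": 0, "z": 40, "rx": 0, "ry": 0, "rz": 0, "claw": 255},
  {"x": 0, "y": 0, "z": 48.5, "rx": 0, "ry": 0, "rz": 0, "claw": 255},
  {"x": 0, "y": 0, "z": 48.5, "rx": 0, "ry": 0, "rz": 0, "claw": 255},
  {"x": 0, "y": -8, "z": 48.5, "rx": 0, "ry": 0, "rz": 0, "claw": 255},
  {"x": 0, "y": -16, "z": 48.5, "rx": 0, "ry": 0, "rz": 0, "claw": 255},
  {"x": 0, "y": -24, "z": 48.5, "rx": 0, "ry": 0, "rz": 0, "claw": 255},
  {"x": 0, "y": -30, "z": 48.5, "rx": 0, "ry": 0, "rz": 0, "claw": 255},
  {"x": 0, "y": -36, "z": 48.5, "rx": 0, "ry": 0, "rz": 0, "claw": 255},
  {"x": 0, "y": -40, "z": 48.5, "rx": 0, "ry": 0, "rz": 0, "claw": 255},
])

```text
time_s: 14.4
position: [0.5592, 0.0714, 0.0668]
tcp_rot: [[-0.995, 0.103, 0.0], [0.103, 0.995, -0.0], [-0.0, -0.0, -1.0]]
force: [-0.1, -0.0, -3.8]
opening: 0.133
grasp_force: 30.0
```

>>> apply_moves([
  {"x": 0.5, "y": -6, "z": 0, "rx": 0, "ry": 0, "rz": 0, "claw": 255},
  {"x": 0.5, "y": -12, "z": 0, "rx": 0, "ry": 0, "rz": 0, "claw": 255},
  {"x": 0.5, "y": -18, "z": 0, "rx": 0, "ry": 0, "rz": 0, "claw": 255},
  {"x": 0.5, "y": -26, "z": 0, "rx": 0, "ry": 0, "rz": 0, "claw": 255},
  {"x": 0.5, "y": -34, "z": 0, "rx": 0, "ry": 0, "rz": 0, "claw": 255},
  {"x": 0.5, "y": -42, "z": 0, "rx": 0, "ry": 0, "rz": 0, "claw": 255},
  {"x": 0.5, "y": -50, "z": 0, "rx": 0, "ry": 0, "rz": 0, "claw": 255},
  {"x": 0.5, "y": -56, "z": 0, "rx": 0, "ry": 0, "rz": 0, "claw": 255},
  {"x": 0.5, "y": -60, "z": 0, "rx": 0, "ry": 0, "rz": 0, "claw": 255},
  {"x": 0.5, "y": -60, "z": 0, "rx": 0, "ry": 0, "rz": 0, "claw": 255},
])

```text
time_s: 15.65
position: [0.5525, 0.012, 0.0668]
tcp_rot: [[-0.995, 0.103, 0.0], [0.103, 0.995, 0.0], [-0.0, 0.0, -1.0]]
force: [-0.2, 0.1, -3.6]
opening: 0.13
grasp_force: 30.0
```

```bash
python3 - <<'E'
from h import *
s=read_state();print(s["force"],s["moment"],s["opening"])
im,d=capture("scene");t,_=capture("top")
a=cv2.resize(im[170:270,250:400],None,fx=2.66,fy=2.66,interpolation=cv2.INTER_CUBIC);b=cv2.resize(t[150:250,240:390],(a.shape[1],a.shape[0]),interpolation=cv2.INTER_CUBIC)
w,_=capture("wrist");w=cv2.resize(w[90:230,0:400],(2*a.shape[1],280))
cv2.imwrite("pics/i1.png",cv2.vconcat([cv2.hconcat([a,b]),w])[:,:,::-1])
E
```

```text
[-0.21843513  0.11065031 -3.61206547] [0.06641332 0.00258637 0.01835874] 0.13006844354196676
```

View pics/i1.png

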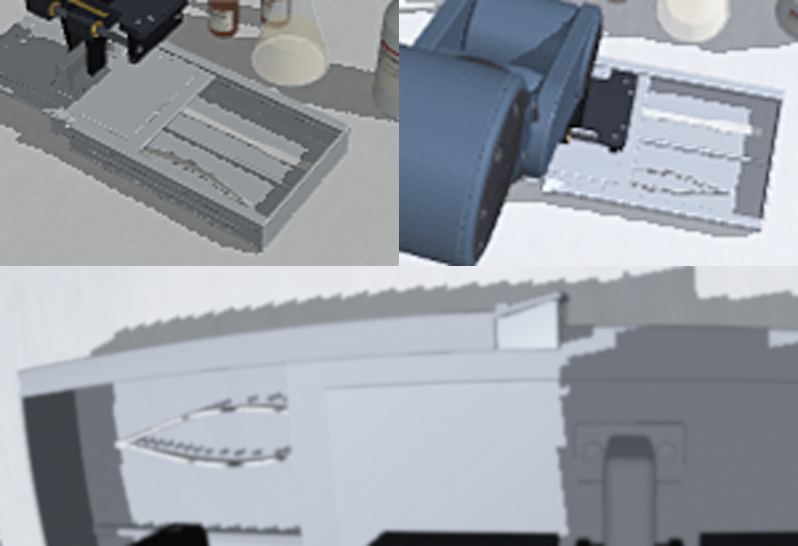

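The scene and wrist views show the lid's front edge under both rims, level in the grooves. The spatula and forceps are in place below it, and there is no contact force. I keep sliding.

>>> apply_moves([
  {"x": 0, "y": -10, "z": 0, "rx": 0, "ry": 0, "rz": 0, "claw": 255},
  {"x": 0, "y": -22, "z": 0, "rx": 0, "ry": 0, "rz": 0, "claw": 255},
  {"x": 0, "y": -36, "z": 0, "rx": 0, "ry": 0, "rz": 0, "claw": 255},
  {"x": 0, "y": -50, "z": 0, "rx": 0, "ry": 0, "rz": 0, "claw": 255},
  {"x": 0, "y": -64, "z": 0, "rx": 0, "ry": 0, "rz": 0, "claw": 255},
  {"x": 0, "y": -78, "z": 0, "rx": 0, "ry": 0, "rz": 0, "claw": 255},
  {"x": 0, "y": -92, "z": 0, "rx": 0, "ry": 0, "rz": 0, "claw": 255},
  {"x": 0, "y": -106, "z": 0, "rx": 0, "ry": 0, "rz": 0, "claw": 255},
  {"x": 0, "y": -118, "z": 0, "rx": 0, "ry": 0, "rz": 0, "claw": 255},
  {"x": 0, "y": -126, "z": 0, "rx": 0, "ry": 0, "rz": 0, "claw": 255},
])

```text
time_s: 17.05
position: [0.5396, -0.1139, 0.0668]
tcp_rot: [[-0.995, 0.103, 0.0], [0.103, 0.995, -0.0], [-0.0, -0.0, -1.0]]
force: [0.5, -0.9, -3.0]
opening: 0.132
grasp_force: 30.0
```

>>> apply_moves([
  {"x": 0, "y": -3, "z": 0.5, "rx": 0, "ry": 0, "rz": 0, "claw": 255},
  {"x": 0, "y": -5, "z": 0.5, "rx": 0, "ry": 0, "rz": 0, "claw": 255},
  {"x": 0, "y": -7, "z": 0.5, "rx": 0, "ry": 0, "rz": 0, "claw": 255},
  {"x": 0, "y": -9, "z": 0.5, "rx": 0, "ry": 0, "rz": 0, "claw": 255},
  {"x": 0, "y": -11, "z": 0.5, "rx": 0, "ry": 0, "rz": 0, "claw": 255},
  {"x": 0, "y": -12, "z": 0.5, "rx": 0, "ry": 0, "rz": 0, "claw": 255},
  {"x": 0, "y": -12, "z": 0.5, "rx": 0, "ry": 0, "rz": 0, "claw": 255},
])

```text
time_s: 17.92
position: [0.5384, -0.1251, 0.0663]
tcp_rot: [[-0.995, 0.103, 0.0], [0.103, 0.995, -0.0], [-0.0, -0.0, -1.0]]
force: [0.4, 0.8, -2.4]
opening: 0.136
grasp_force: 30.0
```

Now at case y of about +1.9 mm with no contact yet. I creep until the force rises.

>>> apply_moves([
  {"x": 0, "y": -1, "z": 0, "rx": 0, "ry": 0, "rz": 0, "claw": 255},
  {"x": 0, "y": -2, "z": 0, "rx": 0, "ry": 0, "rz": 0, "claw": 255},
  {"x": 0, "y": -3, "z": 0, "rx": 0, "ry": 0, "rz": 0, "claw": 255},
  {"x": 0, "y": -3, "z": 0, "rx": 0, "ry": 0, "rz": 0, "claw": 255},
])

```text
time_s: 18.42
position: [0.5378, -0.1274, 0.0662]
tcp_rot: [[-0.995, 0.103, -0.001], [0.103, 0.995, 0.001], [0.001, 0.001, -1.0]]
force: [-0.1, 3.1, -2.7]
opening: 0.135
grasp_force: 30.0
```

>>> apply_moves([
  {"x": 0, "y": -1, "z": 0, "rx": 0, "ry": 0, "rz": 0, "claw": 255},
  {"x": 0, "y": -2, "z": 0, "rx": 0, "ry": 0, "rz": 0, "claw": 255},
  {"x": 0, "y": -2, "z": 0, "rx": 0, "ry": 0, "rz": 0, "claw": 255},
])

```text
time_s: 18.8
position: [0.5378, -0.1275, 0.0664]
tcp_rot: [[-0.995, 0.104, -0.0], [0.104, 0.995, 0.004], [0.001, 0.003, -1.0]]
force: [2.5, 10.1, -0.1]
opening: 0.133
grasp_force: 30.0
```

>>> apply_moves([
  {"x": 0, "y": -1.5, "z": 1, "rx": 0, "ry": 0, "rz": 0, "claw": 255},
  {"x": 0, "y": -1.5, "z": 1.2, "rx": 0, "ry": 0, "rz": 0, "claw": 255},
  {"x": 0, "y": -1.5, "z": 1.2, "rx": 0, "ry": 0, "rz": 0, "claw": 255},
])

```text
time_s: 19.18
position: [0.5378, -0.1274, 0.0656]
tcp_rot: [[-0.995, 0.104, -0.0], [0.104, 0.995, 0.006], [0.001, 0.005, -1.0]]
force: [3.2, 16.2, 3.7]
opening: 0.136
grasp_force: 30.1
```

>>> apply_moves([
  {"x": 0, "y": 0, "z": 0, "rx": 0, "ry": 0, "rz": 0, "claw": 200},
  {"x": 0, "y": 0, "z": 0, "rx": 0, "ry": 0, "rz": 0, "claw": 150},
  {"x": 0, "y": 2, "z": 0, "rx": 0, "ry": 0, "rz": 0, "claw": 120},
  {"x": 0, "y": 4, "z": 0, "rx": 0, "ry": 0, "rz": 0, "claw": 100},
  {"x": 0, "y": 4, "z": 0, "rx": 0, "ry": 0, "rz": 0, "claw": 100},
  {"x": 0, "y": 4, "z": -15, "rx": 0, "ry": 0, "rz": 0, "claw": 100},
  {"x": 0, "y": 4, "z": -50, "rx": 0, "ry": 0, "rz": 0, "claw": 100},
  {"x": 0, "y": 4, "z": -100, "rx": 0, "ry": 0, "rz": 0, "claw": 100},
  {"x": 40, "y": 60, "z": -140, "rx": 0, "ry": 0, "rz": 0, "claw": 50},
  {"x": 60, "y": 120, "z": -160, "rx": 0, "ry": 0, "rz": 0, "claw": 0},
])

```text
time_s: 20.42
position: [0.4953, -0.024, 0.2207]
tcp_rot: [[-0.994, 0.106, 0.003], [0.106, 0.994, -0.001], [-0.003, -0.0, -1.0]]
force: [0.6, 1.0, -0.2]
opening: 0.754
grasp_force: 0.0
```

>>> apply_moves([
  {"x": 0, "y": 60, "z": 0, "rx": 0, "ry": 0, "rz": 0, "claw": 0},
  {"x": 0, "y": 120, "z": 0, "rx": 0, "ry": 0, "rz": 0, "claw": 0},
  {"x": 0, "y": 180, "z": 0, "rx": 0, "ry": 0, "rz": 0, "claw": 0},
  {"x": 0, "y": 180, "z": 0, "rx": 0, "ry": 0, "rz": 0, "claw": 0},
  {"x": 0, "y": 180, "z": 0, "rx": 0, "ry": 0, "rz": 0, "claw": 0},
])

```text
time_s: 21.05
position: [0.5137, 0.1548, 0.2187]
tcp_rot: [[-0.995, 0.101, 0.0], [0.101, 0.995, -0.001], [-0.0, -0.001, -1.0]]
force: [0.1, -0.9, -0.6]
opening: 1.002
grasp_force: 0.0
```

```bash
python3 - <<'E'
from h import *
im,d=capture("scene");t,_=capture("top")
a=cv2.resize(im[130:290,240:440],(400,320),interpolation=cv2.INTER_CUBIC);b=cv2.resize(t[150:250,275:400],(400,320),interpolation=cv2.INTER_CUBIC)
cv2.imwrite("pics/f1.png",cv2.hconcat([a,b])[:,:,::-1])
E
```

```text
(no output)
```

View pics/f1.png

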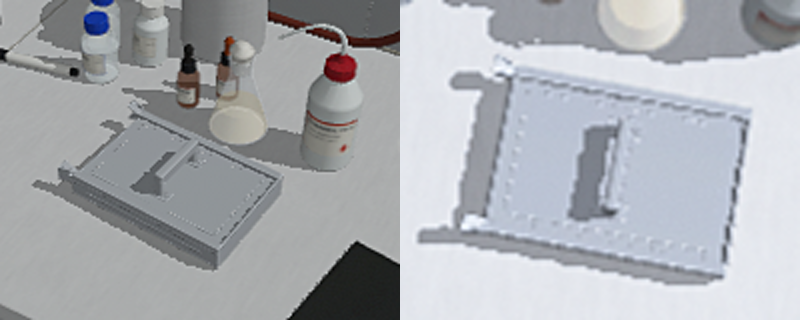

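The lid sits level in the grooves up to the closed wall, and the thin dark line there matches the wall's own shadow. The bottles and the flask are where they were. The arm is clear, so I hand in.

```bash
python3 -c "
from rig import *
print(hand_in())"
```

```text
the job is handed in; nothing more can be done
None
```

The spatula lies lengthwise in the empty trough, the lid is slid home against the closed end and released, and the job was handed in at about 21 s; the forceps, bottles and flask look undisturbed in the last pictures.

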